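# Load the cartridge duplicator and start the run

## Robot

A 6-joint arm with a two-finger parallel gripper is mounted at the origin on the work surface. World frame = base frame: x ahead of the robot, y to its left, z up, the work surface at z = 0. Lengths are in m, angles in rad, forces in N, time in s.
With the tool pointing down it reaches from about 0.275 to 0.85 m from the base axis. Payload 19 kg.
Tool frame: the origin (TCP) lies at the very end of the fingers, on their centre line; the grasp point (between the pads) lies r.tcp_to_grasp behind it (r.tcp_to_grasp is the distance from the TCP to the grasp point, in m); z points along the fingers, y is the line along which they close (so a half turn about z gives the same grasp; the last joint's range is limited). The gripper opens to 85 mm and grips with 20 to 120 N. Pads are 22 mm wide; open, the fingers measure 114 mm over their backs; the gripper's body (76 mm by 85 mm) begins 54 mm behind the grasp point. The pads swing forward as they close: fully open they stand 13 mm farther back than shut.
Start: joints at [0.967, 0.15, 1.437, -0, 1.554, -0.134], TCP at [0.26, 0.513, 0.231] pointing down, gripper open.
Joint ranges: [-2.8, 2.8], [-0.68, 2.1], [0.12, 2.68], [-1.39, 4.53], [0.16, 2.79], [-2.81, 2.81]. Speed limits (rad/s): [1.89, 1.89, 2.22, 3.01, 3.01, 3.01].

## Interface

Orientations are given as a unit quaternion [x, y, z, w].
In Python, from plant import r gives the robot as it stands.
- The arm moves only by the shell command python3 -m crank 'ROWS' [FORCE]. ROWS is JSON, a list of rows, each a list of 5 numbers: the shift along the tool's x, y, z in mm, then the turn about the tool's z in degrees, then the finger opening in mm, from 0 to 85.4. A call has 1 to 10 rows; each row is the pose to reach, as a shift and turn from the pose commanded when the call began, along the tool's axes at that moment; what a row does not reach only later rows make up. A row lasts 1/8 s, in which the tool goes at most 62.5 mm and 10.7 degrees, less where a joint would pass 70% of its speed; a pose out of reach is approached as far as the arm can. A call with a gripper value outside its range is refused whole. The fingers move at their own pace and stop on an object; FORCE is the grip in N (left out, the last holds). Time passes only in rows, so rows that repeat a pose let the fingers close. It gives the time, the measured TCP pose, the force, the opening and the grip force at its end, in the units of the state.
- r.get_obs(): the state, without advancing time (a new reading comes with each control period).
- r.camera(name): name is "scene" or "side" or "wrist"; returns (picture, depth): 420x560x3 uint8, blue, green, red; 420x560 float32, m along the optical axis (not along the pixel's ray), 0 where there is no reading.
- r.get_calibration(name): a dict with "fovy" (degrees; the focal length in pixels is half the picture's height over the tangent of half this angle, whatever the lens; pixels are square), "cx", "cy" (the principal point, pixels), "eye" and "attitude" of the camera in the world. Camera axes: x right, y down, z forward; pixel columns grow to the right and rows downward; lengths in m; the calibration is good to about 2 mm. A picture is of the moment at which its call begins: read the wrist's pose just before it. get_calibration takes no time and is no camera call; for the wrist camera it gives the pose at the moment of the call.
- r.job_done(): hands the job in; it is judged then, once.
The state is a dict: "t": time; "joint_positions": joint angles; "joint_vel": joint speeds; "tau": joint torques, N m; "position": TCP position; "eef_rot": TCP orientation; "ft_force": force on the tool from outside, world axes, zero at the start; "moment": the same for the moment, N m; "width": opening from 0.0 (shut) to 1.0 (fully open); "finger_force": force on a finger pad.
Only numpy, scipy, OpenCV 4.12 (cv2) and the standard library are available. Lean on these libraries where they do the work, as an engineer would, in place of code of your own. Each camera call takes 0.05 s, during which the arm holds its last target. There are 200 camera calls.

## Task

Load the duplicator for a run: stack all the data cartridges lying about the bench flat in one square pile on the steel lift plate of its open feed drawer, every one lined up with the plate, then push the drawer fully home until it clicks in. After that press the keys on top one at a time, letting each come back up: first the round one (clears the count), then the square one (verify on), then the long bar (start). Leave everything else on the bench where it lies.

Things in the scene. Friction and masses are not known exactly. Their poses are not given: they have to be found in the camera images.
- cartridge1: One of 4 to 6 alike mini data cartridges (absent ones read None) lying flat about the bench: a rigid black slab with bright aluminium underside and pale label on top, 81 mm long (x), 61 mm wide (y), 15 mm thick, about 70 to 120 g. Origin at the centre of the underside, z up. Grip it across the 61 mm width; either end may go first in the pile. Neighbours may be 15 mm apart.
- cartridge2: One of 4 to 6 alike mini data cartridges (absent ones read None) lying flat about the bench: a rigid black slab with bright aluminium underside and pale label on top, 81 mm long (x), 61 mm wide (y), 15 mm thick, about 70 to 120 g. Origin at the centre of the underside, z up. Grip it across the 61 mm width; either end may go first in the pile. Neighbours may be 15 mm apart.
- cartridge3: One of 4 to 6 alike mini data cartridges (absent ones read None) lying flat about the bench: a rigid black slab with bright aluminium underside and pale label on top, 81 mm long (x), 61 mm wide (y), 15 mm thick, about 70 to 120 g. Origin at the centre of the underside, z up. Grip it across the 61 mm width; either end may go first in the pile. Neighbours may be 15 mm apart.
- cartridge4: One of 4 to 6 alike mini data cartridges (absent ones read None) lying flat about the bench: a rigid black slab with bright aluminium underside and pale label on top, 81 mm long (x), 61 mm wide (y), 15 mm thick, about 70 to 120 g. Origin at the centre of the underside, z up. Grip it across the 61 mm width; either end may go first in the pile. Neighbours may be 15 mm apart.
- cartridge5: One of 4 to 6 alike mini data cartridges (absent ones read None) lying flat about the bench: a rigid black slab with bright aluminium underside and pale label on top, 81 mm long (x), 61 mm wide (y), 15 mm thick, about 70 to 120 g. Origin at the centre of the underside, z up. Grip it across the 61 mm width; either end may go first in the pile. Neighbours may be 15 mm apart.
- cartridge6: One of 4 to 6 alike mini data cartridges (absent ones read None) lying flat about the bench: a rigid black slab with bright aluminium underside and pale label on top, 81 mm long (x), 61 mm wide (y), 15 mm thick, about 70 to 120 g. Origin at the centre of the underside, z up. Grip it across the 61 mm width; either end may go first in the pile. Neighbours may be 15 mm apart.
- duplicator: Fixed grey desktop machine, 270 mm wide (y), 250 mm deep (x), 144 mm high, turned a little from start to start. Origin on the bench under the middle of its front face; x points into the machine, away from the robot; z up. The drawer's bay has its ceiling 126 mm above the bench; six cartridges piled on the lift plate reach 110 mm.
- drawer (a joint): How far the feed drawer stands out, m: 0 = fully home, 0.15 = stop; starts 0.130 to 0.148 out. Slides along the duplicator's x with under 1 N of friction and light damping. A spring plunger meets it 13 mm before home and takes 6 to 9 N to ride over; the crest is at 6 mm, and from 5 mm it draws the drawer in to 0 by itself and holds it there with about 5 N.
- lift_plate (a point): Centre of the upper face of the lift plate the pile is built on: bright steel, 81 mm (x) by 61 mm (y) with a thin dark border, flush with the drawer's flat aluminium bed, 20 mm above the bench. x points into the machine, z up. The front panel's back is 62 mm from it towards -x; the bed's side lips (10 mm high) are 86 mm to either side.
- pull_bar (a point): Middle of the drawer's horizontal pull bar, a steel rod of 8 mm diameter and 100 mm length along y, 96 mm above the bench, 34 mm in front of the drawer's front panel (30 mm clear between). Moves with the drawer. Push on it or on the panel (12 mm thick, 210 mm wide, from 12 to 120 mm above the bench); hook it from above to pull the drawer out again.
- round_key (a joint): Travel of the round key, m: 0 = up, 0.008 = fully down. A spring key: about 1.2 N starts it, 4.4 N holds it fully down, and it comes back up by itself. It counts as pressed beyond about 0.005.
- round_key_top (a point): Centre of the top of the round key, 28 mm diameter, the leftmost seen from the robot (+y side). Up, its top is 158 mm above the bench, 14 mm above the machine's top. Pressed straight down. The three keys stand in a row along the duplicator's y, 65 and 80 mm between centres.
- square_key (a joint): Travel of the square key, m; same spring and travel as the round key.
- square_key_top (a point): Centre of the top of the square key, 26 x 26 mm, the middle one; height as the round key.
- bar_key (a joint): Travel of the long bar key, m; same spring and travel as the round key.
- bar_key_top (a point): Centre of the top of the bar key, 26 mm (x) by 65 mm (y), the rightmost seen from the robot (-y side); height as the round key.
- bakelite_knob: Bystander, often between the cartridges: a loose black round knob, 48 mm diameter, 26 mm high. Origin at the centre of its underside. Leave it.
- glass_fuse: Bystander: a stubby green glass fuse with square steel end caps, lying, 80 mm long (x), 30 mm wide and high. Leave it.
- drive_rail: Bystander: a grey steel channel, 150 mm long (x), 26 mm wide, 14 mm high. Leave it.
- disk1: Bystander: a yellow 5.25-inch disk in a stiff case, 133 mm square, 4 mm thick, lying flat. Leave it.
- disk2: Bystander: the other yellow disk, same size. Leave it.
- carrier_clip: Bystander: a red plastic U-shaped carrier clip, about 104 mm long (x), 66 mm wide, 22 mm high. Leave it.
- screwdriver: Bystander: a screwdriver, 180 mm long (x), lying. Leave it.
- cleaner: Bystander: a white bottle, 52 mm diameter, 130 mm high, standing. Leave it.
Mind the look-alikes: they are no part of the job. What is shaped like the cartridge4 but orange is not meant.

How it is judged:
On the way, in this order (a step that is already met when the one before it is completed fails the run):
1. all the cartridges lie let go in one flat, square pile on the lift plate (horizontal distance between each of cartridge1, cartridge2, cartridge3, cartridge4, cartridge5, cartridge6 and lift_plate below 0.008 m and angle between the x axis of each of cartridge1, cartridge2, cartridge3, cartridge4, cartridge5, cartridge6 and the x axis of lift_plate, either way round below 0.12 rad and angle between the z axis of each of cartridge1, cartridge2, cartridge3, cartridge4, cartridge5, cartridge6 and the z axis of lift_plate, either way round below 0.08 rad and z of each of cartridge1, cartridge2, cartridge3, cartridge4, cartridge5, cartridge6 in the frame of lift_plate below 0.081 m and contact force between each of cartridge1, cartridge2, cartridge3, cartridge4, cartridge5, cartridge6 and the fingers below 0.3 N), for 0.3 s.
2. the drawer is home in its detent (value of joint drawer below 0.003 m), for 0.2 s.
3. the round key is pressed (value of joint round_key above 0.005 m), for 0.1 s.
4. the round key is up again (value of joint round_key below 0.002 m), for 0.1 s.
5. the square key is pressed (value of joint square_key above 0.005 m), for 0.1 s.
6. the square key is up again (value of joint square_key below 0.002 m), for 0.1 s.
7. the bar key is pressed (value of joint bar_key above 0.005 m), for 0.1 s.
At the end, for the whole second after the job is handed in: The drawer is home (within 3 mm), all keys are up, and every cartridge lies at rest in the pile: centre within 8 mm of the lift plate's, turned less than 0.12 rad from it, tilted less than 0.08 rad, resting no higher than a pile of six (value of joint drawer below 0.003 m and value of joint each of round_key, square_key, bar_key below 0.002 m and horizontal distance between each of cartridge1, cartridge2, cartridge3, cartridge4, cartridge5, cartridge6 and lift_plate below 0.008 m and angle between the x axis of each of cartridge1, cartridge2, cartridge3, cartridge4, cartridge5, cartridge6 and the x axis of lift_plate, either way round below 0.12 rad and angle between the z axis of each of cartridge1, cartridge2, cartridge3, cartridge4, cartridge5, cartridge6 and the z axis of lift_plate, either way round below 0.08 rad and z of each of cartridge1, cartridge2, cartridge3, cartridge4, cartridge5, cartridge6 in the frame of lift_plate below 0.081 m and linear speed of each of cartridge1, cartridge2, cartridge3, cartridge4, cartridge5, cartridge6 below 0.02 m/s); the robot touches nothing.
It fails at once if two keys are down together (value of joint each of round_key, square_key above 0.005 m or value of joint each of square_key, bar_key above 0.005 m or value of joint each of round_key, bar_key above 0.005 m).
It fails at once if a key is pressed while the drawer stands open (value of joint drawer above 0.015 m and value of joint any of round_key, square_key, bar_key above 0.005 m).
It fails at once if a bystander is moved by more than 6 cm (distance of any of bakelite_knob, glass_fuse, drive_rail, disk1, disk2, carrier_clip, screwdriver, cleaner from where it was at the start of the episode above 0.06 m).
Of cartridge1, cartridge2, cartridge3, cartridge4, cartridge5, cartridge6 only 4 to 6 are there at a start; the rules pass over those that are not, and their reading is None.
At some moment in a run one of cartridge1, cartridge2, cartridge3, cartridge4, cartridge5, cartridge6 may be knocked a few centimetres aside while the robot is not near it.
Once in a run the grip may slacken for a moment while it holds something.
It also fails if it takes over 210 s, if anything falls off the work surface, if the arm or the gripper's body presses on something with over 40 N, if the wrist force passes 120 N, or if a joint passes its speed limit or range.

## Working session

There is one attempt and no reset: what is moved stays moved. The work goes in short steps, Python scripts to look and compute and a shell command to move; the robot and the scene stay as the last step left them, time stands still between calls to the robot, and variables do not carry over. Pictures are saved under pics/ and viewed, at most 14 in all, crops included, and the job is handed in when it is done.

```bash
ls; mkdir -p pics
cat > h.py <<'E'
from plant import r
import numpy as np, cv2
from scipy.spatial.transform import Rotation as R
def cal(n):
    c=r.get_calibration(n); f=210/np.tan(np.radians(c['fovy'])/2); a=np.array(c['attitude'])
    M=a if a.shape==(3,3) else R.from_quat(a).as_matrix()
    return f,c['cx'],c['cy'],np.array(c['eye']),M
def snap(n,fn):
    k=cal(n); im,d=r.camera(n); cv2.imwrite(fn,im); np.savez(fn[:-4],im=im,d=d,f=k[0],cx=k[1],cy=k[2],e=k[3],M=k[4]); return im,d,k
def load(fn):
    z=np.load(fn); return z['im'],z['d'],(float(z['f']),float(z['cx']),float(z['cy']),z['e'],z['M'])
def cloud(d,k):
    f,cx,cy,e,M=k; v,u=np.mgrid[:420,:560]
    return np.stack([(u-cx)/f*d,(v-cy)/f*d,d],-1)@M.T+e
def onplane(u,v,z,k):
    f,cx,cy,e,M=k; w=M@np.array([(u-cx)/f,(v-cy)/f,1]); return e+w*(z-e[2])/w[2]
E
python3 - <<'E'
from h import *
for n in('scene','side','wrist'):
    print(n,r.get_calibration(n)); snap(n,f'pics/{n}0.png')
o=r.get_obs();print(o,r.tcp_to_grasp)
E
```

```text
pics
scene {'fovy': 42.49461041021256, 'cx': 280.3882803372947, 'cy': 213.98214807771492, 'eye': array([1.19927396, 0.40480139, 1.36217486]), 'attitude': array([ 0.45805272,  0.8368215 , -0.26668066, -0.1371091 ])}
side {'fovy': 47.999295491294774, 'cx': 280.28202602569803, 'cy': 212.29234527284558, 'eye': array([-0.03015563, -0.94169752,  1.39577473]), 'attitude': array([ 0.90872112, -0.24817407,  0.08693802, -0.32415635])}
wrist {'fovy': 65.03921584541916, 'cx': 281.4460767026172, 'cy': 206.7815407064355, 'eye': array([0.1990503 , 0.54402297, 0.37352934]), 'attitude': array([0.84451974, 0.51791609, 0.07085403, 0.1163144 ])}
{'t': 0.15, 'joint_positions': array([ 9.67000415e-01,  1.50847462e-01,  1.43783229e+00,  1.76293446e-05,
        1.55376968e+00, -1.34024832e-01]), 'joint_vel': array([ 0.00194421,  0.00095288, -0.00141294, -0.00038725, -0.00055873,
       -0.0027722 ]), 'tau': array([ 4.51790911e-03, -7.13377905e+01, -5.71042728e+01,  5.52341430e-05,
        7.07426516e-03,  1.72231726e-04]), 'position': array([0.26022133, 0.51255908, 0.2308533 ]), 'eef_rot': array([ 2.32731799e-01,  9.72540861e-01, -3.96387022e-04, -1.62696297e-04]), 'ft_force': array([-1.14581154,  0.56973718, -0.25348489]), 'moment': array([ 0.00241002, -0.03052422, -0.04518766]), 'finger_force': 0.0, 'width': 1.0032239516372516} 0.0187
```

View pics/scene0.png

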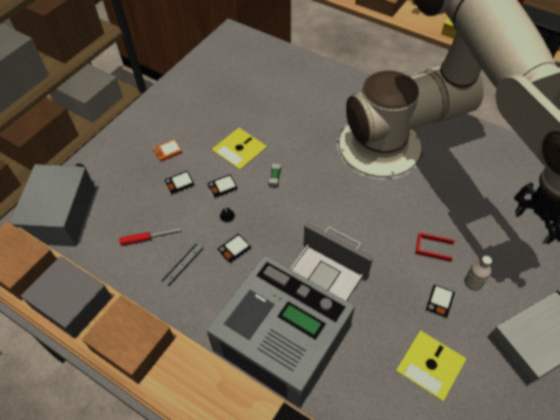

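View pics/side0.png

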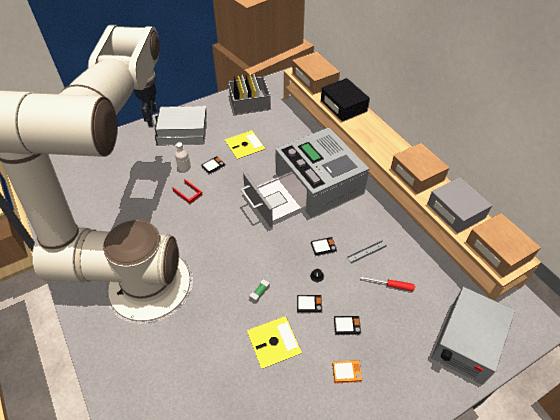

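The scene picture shows four black cartridges at about (179,181), (222,185), (235,247) and (440,300), with the orange look-alike at (167,150). The drawer is open at (325,272). The side picture agrees: (213,164), (323,246), (309,303), (347,325).

```bash
cat > m.py <<'E'
from h import *
def comp(d,k,seed,zlo=.007,zhi=.022):
    P=cloud(d,k); m=((P[...,2]>zlo)&(P[...,2]<zhi)&(d>0)).astype(np.uint8)
    n,l,st,c=cv2.connectedComponentsWithStats(m)
    u,v=seed; w=l[v-3:v+4,u-3:u+4].ravel(); w=w[w>0]
    if len(w)==0: return None
    q=l==np.bincount(w).argmax(); p=P[q]; 
    rc=cv2.minAreaRect((p[:,:2]*1000).astype(np.float32))
    b=cv2.boxPoints(rc); e=[b[1]-b[0],b[2]-b[1]]; L=max(e,key=np.linalg.norm)
    a=np.degrees(np.arctan2(L[1],L[0])); a=(a+90)%180-90
    return np.round(rc[0],1),np.round(sorted(rc[1]),1),round(a,1),round(float(np.median(p[:,2]))*1000,1),int(q.sum())
E
python3 - <<'E'
from m import *
for n,S in(('scene',[(440,300),(235,247),(222,185),(179,181),(167,150)]),('side',[(213,164),(323,246),(309,303),(347,325),(347,371)])):
    im,d,k=load(f'pics/{n}0.npz')
    for s in S: print(n,s,comp(d,k,s),onplane(*s,.015,k).round(3))
for n,S in (('scene',[(324,276)]),('side',[(275,197)])):
    for s in S:
        im,d,k=load(f'pics/{n}0.npz'); print(onplane(*s,.02,k), cloud(d,k)[s[1],s[0]])
im,d,k=load('pics/scene0.npz')
cv2.imwrite('pics/c1.png',cv2.resize(im[210:350,200:400],None,fx=4,fy=4,interpolation=cv2.INTER_CUBIC))
E
```

```text
scene (440, 300) (array([425.6, 400. ]), array([65.3, 87.4]), np.float32(10.0), 15.8, 616) [0.429 0.401 0.015]
scene (235, 247) (array([ 590.1, -175.3]), array([69.7, 85. ]), np.float32(-16.5), 15.3, 512) [ 0.591 -0.17   0.015]
scene (222, 185) (array([ 423.1, -338.5]), array([72.7, 84.3]), np.float32(-29.3), 15.6, 403) [ 0.426 -0.339  0.015]
scene (179, 181) (array([ 485.7, -466.6]), array([66.6, 88.3]), np.float32(-29.9), 15.5, 404) [ 0.486 -0.465  0.015]
scene (167, 150) (array([ 394.9, -588.3]), array([73.2, 87.2]), np.float32(-26.7), 15.4, 353) [ 0.405 -0.582  0.015]
side (213, 164) (array([428.8, 394.2]), array([74.4, 82.5]), np.float32(7.2), 13.7, 209) [0.43  0.394 0.015]
side (323, 246) (array([ 594.7, -176.5]), array([73.4, 79.6]), np.float32(-17.2), 13.7, 327) [ 0.591 -0.18   0.015]
side (309, 303) (array([ 426.7, -345. ]), array([63. , 80.6]), np.float32(-30.5), 14.1, 417) [ 0.425 -0.346  0.015]
side (347, 325) (array([ 488.4, -470.7]), array([62.9, 80.8]), np.float32(-29.7), 14.2, 456) [ 0.486 -0.472  0.015]
side (347, 371) (array([ 401.8, -590.6]), array([62.4, 81.7]), np.float32(-27.9), 14.2, 554) [ 0.4   -0.592  0.015]
[0.53657392 0.09824437 0.02      ] [0.54009464 0.09987301 0.02713056]
[0.55730643 0.10405643 0.02      ] [0.55668641 0.10295271 0.02145203]
```

View pics/c1.png

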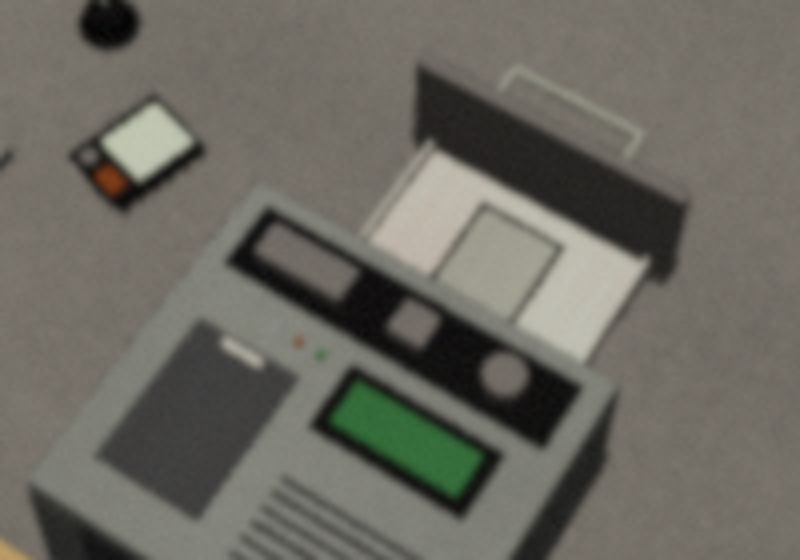

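```bash
cat > go.py <<'E'
import sys
from h import *
def tool():
    o=r.get_obs(); M=R.from_quat(o['eef_rot']).as_matrix(); return np.array(o['position']),M,o
def shift(x,y,z,yaw):
    """world TCP target (m), yaw deg of tool x (mod 180) -> mm, deg"""
    p,M,o=tool(); s=M.T@(np.array([x,y,z])-p)*1000
    cur=np.degrees(np.arctan2(M[1,0],M[0,0])); q6=np.degrees(o['joint_positions'][5])
    t=(cur-yaw+90)%180-90   # turn about tool z is -dyaw
    return s.round(1),round(t,1),p.round(4),round(cur,1),round(q6,1),o['ft_force'].round(1),round(o['width']*85,1),round(o['t'],1)
if __name__=='__main__': print(*shift(*map(float,sys.argv[1:5])))
E
python3 - <<'E'
from go import *
im,d,k=load('pics/scene0.npz')
c=np.array([onplane(200+u/4,210+v/4,.02,k) for u,v in((485,205),(563,250),(515,320),(435,278))]);print(c.round(4))
print('yaw of y edge',np.degrees(np.arctan2(*(c[1]-c[0])[1::-1])))
# pull bar
b=[onplane(200+u/4,210+v/4,.096,k).round(4) for u,v in((517,68),(641,133))];print(b)
ks=[onplane(200+u/4,210+v/4,.158,k).round(4) for u,v in((505,373),(413,322),(306,265))];print(ks)
p,M,o=tool();f,cx,cy,e,Mc=cal('wrist');print(M.T@(e-p),M.T@Mc)
E
python3 go.py .55 .1 .3 -170
```

```text
[[0.4997 0.0677 0.02  ]
 [0.5018 0.1324 0.02  ]
 [0.5672 0.1312 0.02  ]
 [0.5689 0.0679 0.02  ]]
yaw of y edge 88.2015398967245
[array([0.432 , 0.0498, 0.096 ]), array([0.433 , 0.1484, 0.096 ])]
[array([0.6665, 0.1721, 0.158 ]), array([0.6672, 0.1069, 0.158 ]), array([0.6693, 0.0293, 0.158 ])]
[ 0.06880511  0.00025387 -0.14274537] [[-9.00347437e-04 -9.62860401e-01 -2.69998216e-01]
 [ 9.99999577e-01 -9.18121691e-04 -6.04597904e-05]
 [-1.89676880e-04 -2.69998156e-01  9.62860821e-01]]
[-445.1 -236.7  -69. ] -36.9 [0.2602 0.5126 0.2309] 153.1 -7.7 [-1.1  0.6 -0.3] 85.3 0.1
```

```bash
python3 go.py .44 .4 .2 189
```

```text
[-211.3  -19.    30.8] -35.9 [0.2602 0.5126 0.2309] 153.1 -7.7 [-1.1  0.6 -0.3] 85.3 0.1
```

```bash
python3 -m crank '[[-55,-5,8,-10,85],[-110,-10,16,-20,85],[-165,-15,24,-30,85],[-211,-19,31,-36,85],[-211,-19,31,-36,85],[-211,-19,31,-36,85]]' 40
python3 - <<'E'
from m import *
from go import tool
im,d,k=snap('wrist','pics/w1.png')
p,M,o=tool(); f,cx,cy,e,Mc=k
q=Mc.T@(np.array([.427,.398,.015])-e); s=(int(cx+f*q[0]/q[2]),int(cy+f*q[1]/q[2])); print(s,comp(d,k,s))
E
```

```text
t: 0.9
position: [0.4396, 0.4003, 0.2001]
eef_rot: [-0.078, 0.997, -0.0, -0.0]
ft_force: [0.1, -0.2, -0.0]
width: 0.996
finger_force: 0.0
(280, 172) (array([428.3, 401.4]), array([60.1, 80. ]), np.float32(8.3), 15.4, 4661)
```

View pics/w1.png

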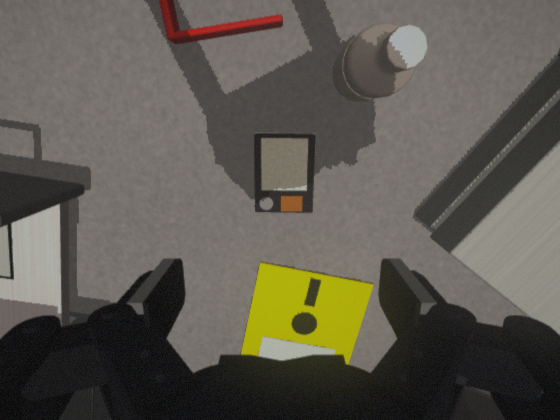

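The wrist picture shows cartridge 1 at (285,173), a clean 60×80 mm rectangle 15 mm high, clear of the bottle.

```bash
python3 go.py .4283 .4014 .005 188.3
```

```text
[ 10.6   2.4 195.4] 0.8 [0.4392 0.4007 0.2004] -170.9 -64.1 [-0.6  0.   1. ] 84.3 0.9
```

```bash
python3 -m crank '[[11,1.5,60,1,85],[11,1.5,120,1,85],[11,1.5,165,1,85],[11,1.5,180,1,85],[11,1.5,190,1,85],[11,1.5,195,1,85],[11,1.5,195,1,85],[11,1.5,195,1,85]]' 50; python3 -m crank '[[0,0,0,0,40],[0,0,0,0,40],[0,0,0,0,40],[0,0,0,0,40],[0,0,0,0,40],[0,0,0,0,40]]' 50
```

```text
t: 1.95
position: [0.4291, 0.4002, 0.0062]
eef_rot: [-0.07, 0.998, 0.0, 0.001]
ft_force: [0.7, 0.1, -0.0]
width: 0.993
finger_force: 0.0
t: 2.7
position: [0.4289, 0.4, 0.0062]
eef_rot: [-0.07, 0.998, 0.0, 0.0]
ft_force: [-4.3, -2.8, 11.2]
width: 0.694
finger_force: 51.4
```

```bash
python3 -m crank '[[0,0,-40,0,40],[0,0,-100,0,40],[0,0,-160,0,40],[0,0,-220,0,40],[0,0,-294,0,40],[0,0,-294,0,40]]' 50; python3 go.py .58 .1 .3 180
```

```text
t: 3.45
position: [0.4294, 0.4004, 0.304]
eef_rot: [-0.07, 0.998, 0.002, 0.003]
ft_force: [-0.1, 1.0, -1.5]
width: 0.689
finger_force: 54.7
[-106.9 -318.6    3.7] 8.1 [0.4294 0.4004 0.304 ] -171.9 -62.6 [-0.1  1.  -1.5] 58.6 3.5
```

```bash
python3 -m crank '[[-20,-55,0,2,40],[-37,-110,0,4,40],[-54,-165,0,6,40],[-72,-220,0,8,40],[-90,-270,0,8,40],[-107,-319,2,8,40],[-107,-319,2,8,40],[-107,-319,2,8,40]]' 50
python3 - <<'E'
from m import *
im,d,k=snap('wrist','pics/w2.png')
E
```

```text
t: 4.45
position: [0.5793, 0.0993, 0.2965]
eef_rot: [-0.0, 1.0, 0.0, -0.001]
ft_force: [0.0, 0.4, -1.0]
width: 0.686
finger_force: 54.7
```

View pics/w2.png

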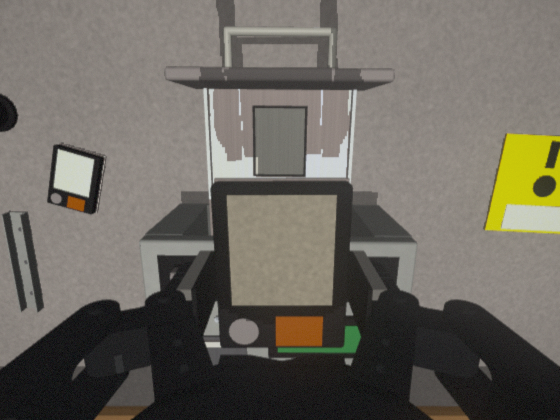

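The picture shows the plate's dark border at corners (253,105), (307,106), (306,176) and (253,176), with the panel top at row 76. The slab is held square between the fingers.

```bash
cat > held.py <<'E'
from m import *
from go import tool
def held(d,k,p,M,show=True):
    P=(cloud(d,k)-p)@M*1000 # tool mm
    m=(np.abs(P[...,2]+18)<22)&(np.abs(P[...,0])<70)&(np.abs(P[...,1])<26)&(d>0)
    z=P[m][:,2]; z0=np.median(z)
    t=(np.abs(P[...,2]-z0)<4)&(np.abs(P[...,1])<60)&(np.abs(P[...,0])<80)&(d>0)
    n,l,st,c=cv2.connectedComponentsWithStats(t.astype(np.uint8)); q=l==1+st[1:,4].argmax()
    p=P[q]; print('top z',z0,'x range',np.percentile(p[:,0],[.5,99.5]).round(1))
    # far edge (+x) slope
    xs=[(y,p[np.abs(p[:,1]-y)<1.5][:,0].max()) for y in range(-26,27,4)]
    a=np.polyfit(*zip(*xs),1); print('x edge',a.round(4),'yaw deg in tool',np.degrees(-np.arctan(a[0])).round(2))
E
python3 - <<'E'
from held import *
im,d,k=load('pics/w2.npz'); p,M,o=tool()
c=np.array([onplane(u,v,.02,k) for u,v in((253,105.5),(307,106),(306.5,176.5),(253,176.5))])
print(c.round(4),c.mean(0))
g=cv2.cvtColor(im,cv2.COLOR_BGR2GRAY)
print(g[140,245:262],g[140,298:315],g[98:112,280],g[168:184,280],sep='\n')
b=[onplane(u,v,.096,k).round(4) for u,v in((226,32),(332,32))];print('bar',b)
e=[onplane(u,v,.120,k).round(4) for u,v in((168,82),(392,82))];print('panel',e)
P=cloud(d,k); print('plate z',P[120:165,265:295,2].mean(), np.percentile(P[120:165,265:295,2],[10,90]))
held(d,k,p,M)
E
```

```text
[[0.4999 0.0651 0.02  ]
 [0.5005 0.1308 0.02  ]
 [0.5874 0.132  0.02  ]
 [0.5874 0.063  0.02  ]] [0.54376184 0.09771258 0.02      ]
[132 131 129 133 135 135 131 124  64  59  86 109 117 118 116 116 115]
[118 115 115 117 118 113  71  58  84 133 137 136 134 134 136 136 137]
[140 138 138 140 139 138 134 107  70  63 101 115 116 116]
[115 115 113 113 115 112  77  65 100 154 130 119  99  66  49  48]
bar [array([0.4356, 0.0474, 0.096 ]), array([0.4356, 0.1473, 0.096 ])]
panel [array([ 0.482 , -0.0036,  0.12  ]), array([0.482 , 0.2003, 0.12  ])]
plate z 0.022171910952165554 [0.01991265 0.02204184]
top z -8.70895199498133 x range [-38.7  40.3]
x edge [-3.0000e-04  4.0513e+01] yaw deg in tool 0.01
```

```bash
python3 - <<'E'
from held import *
im,d,k=load('pics/w2.npz')
c=np.array([onplane(u,v,.02,k) for u,v in((253.5,106.8),(305,106.8),(305,174.8),(253.5,174.8))])
print(c.round(4),c.mean(0))
g=cv2.cvtColor(im,cv2.COLOR_BGR2GRAY)
# yaw from panel/bar & plate lines, subpixel
L=[];Rr=[]
for v in range(112,170,4):
    for lo,hi,A in((248,260,L),(299,311,Rr)):
        w=115-g[v,lo:hi].astype(float); w[w<0]=0; u=(w*np.arange(lo,hi)).sum()/w.sum(); A.append(onplane(u,v,.02,k))
for A in(L,Rr):
    A=np.array(A); a=np.polyfit(A[:,0],A[:,1],1); print('yaw',np.degrees(np.arctan(a[0])).round(2), np.polyval(a,.543).round(4))
P=cloud(d,k)
m=(P[...,2]>.115)&(P[...,2]<.125)&(P[...,0]<.5); q=P[m]
xs=[(y,q[abs(q[:,1]-y)<.004][:,0].min()) for y in np.arange(.01,.19,.015)]; a=np.polyfit(*zip(*xs),1);print('panel yaw',np.degrees(-np.arctan(a[0])).round(2))
print('panel front x',np.median([x for y,x in xs]).round(4),'y ext',np.percentile(q[:,1],[.5,99.5]).round(4))
E
python3 go.py .5435 .098 .12 180
```

```text
[[0.5014 0.0656 0.02  ]
 [0.5014 0.1284 0.02  ]
 [0.5851 0.13   0.02  ]
 [0.5851 0.0637 0.02  ]] [0.54326644 0.09693147 0.02      ]
yaw -0.78 0.0651
yaw -0.96 0.1288
panel yaw -0.5
panel front x 0.4691 y ext [-0.0053  0.2007]
[ 35.5  -1.7 176.9] 0.1 [0.5792 0.0998 0.2968] -179.9 -87.8 [-0.5  1.  -0.9] 58.6 4.5
```

```bash
python3 -m crank '[[35.5,-2.5,40,1,40],[35.5,-2.5,90,1,40],[35.5,-2.5,140,1,40],[35.5,-2.5,190,1,40],[35.5,-2.5,230,1,40],[35.5,-2.5,250,1,40],[35.5,-2.5,260,1,40],[35.5,-2.5,266,1,40],[35.5,-2.5,268,1,40],[35.5,-2.5,268,1,40]]' 50; python3 go.py .5437 .097 .0275 179.2
```

```text
t: 5.75
position: [0.5443, 0.0967, 0.0298]
eef_rot: [0.008, 1.0, -0.0, 0.0]
ft_force: [0.5, -0.1, -2.0]
width: 0.689
finger_force: 54.7
[0.6 0.3 2.3] -0.1 [0.5443 0.0967 0.0298] 179.1 -87.0 [ 0.5 -0.1 -2. ] 58.6 5.8
```

```bash
python3 -m crank '[[0.5,0,1.5,0,40],[0.5,0,3,0,40],[0.5,0,3,0,40],[0.5,0,3,0,66],[0.5,0,3,0,75],[0.5,0,3,0,85],[0.5,0,3,0,85],[0.5,0,-20,0,85],[0.5,0,-70,0,85],[0.5,0,-130,0,85]]' 50;  python3 go.py .62 -.175 .2 162.5
```

```text
t: 7.0
position: [0.5429, 0.0966, 0.1601]
eef_rot: [0.008, 1.0, -0.0, -0.001]
ft_force: [1.4, -0.4, -0.4]
width: 0.998
finger_force: 0.0
[ -81.3 -270.3  -40. ] 16.6 [0.5429 0.0966 0.1601] 179.1 -87.0 [ 1.4 -0.4 -0.4] 84.8 7.0
```

```bash
python3 -m crank '[[-10,0,-50,0,85],[-37,0,-100,0,85],[-37,0,-140,0,85],[-37,0,-140,0,85],[-37,0,-140,0,85]]' 50
cat > wm.py <<'E'
# measure box at expected world x y(mm) z top(mm) with wrist: wm.py name x y ztop
import sys
from held import *
n,x,y,z=sys.argv[1],*[float(a)/1000 for a in sys.argv[2:5]]
im,d,k=snap('wrist',f'pics/{n}.png'); f,cx,cy,e,Mc=k
q=Mc.T@(np.array([x,y,z])-e); s=(int(cx+f*q[0]/q[2]),int(cy+f*q[1]/q[2])); print(s,comp(d,k,s,z-.006,z+.007))
E
python3 wm.py w3 543 97 35; python3 go.py .62 -.175 .25 162.5
```

```text
t: 7.62
position: [0.5803, 0.096, 0.2985]
eef_rot: [0.008, 1.0, -0.0, -0.0]
ft_force: [0.5, 1.1, 0.0]
width: 0.992
finger_force: 0.0
(281, 141) (array([542.9,  97. ]), array([60., 79.]), np.float32(0.1), 35.3, 3233)
[ -44.2 -270.4   48.1] 16.6 [0.5802 0.096  0.2982] 179.1 -87.2 [-0.6 -0.1 -0.7] 84.9 7.7
```

```bash
python3 -m crank '[[-8,-54,0,4,85],[-16,-108,0,8,85],[-25,-162,10,12,85],[-34,-216,25,16.5,85],[-44,-270,50,16.5,85],[-44,-270,90,16.5,85],[-44,-270,90,16.5,85],[-44,-270,90,16.5,85]]' 50
python3 wm.py w4 592 -176 15; python3 go.py .592 -.176 .0062 163
```

```text
t: 8.68
position: [0.6204, -0.1741, 0.2107]
eef_rot: [0.151, 0.989, -0.0, 0.0]
ft_force: [0.6, -0.8, 1.2]
width: 0.994
finger_force: 0.0
(271, 157) (array([ 593.4, -173.6]), array([60.2, 80. ]), np.float32(-16.6), 15.3, 4550)
[ 27.2 -10.3 204.9] -0.4 [ 0.6207 -0.1741  0.2112] 162.6 -95.1 [-0.6  0.1  1. ] 84.5 8.7
```

```bash
python3 -m crank '[[26,-7.6,60,-0.8,85],[26,-7.6,120,-0.8,85],[26,-7.6,170,-0.8,85],[26,-7.6,192,-0.8,85],[26,-7.6,200,-0.8,85],[26,-7.6,205.5,-0.8,85],[26,-7.6,205.5,-0.8,85],[26,-7.6,205.5,-0.8,85]]' 50; python3 -m crank '[[0,0,0,0,40],[0,0,0,0,40],[0,0,0,0,40],[0,0,0,0,40],[0,0,0,0,40],[0,0,0,0,40]]' 50;python3 -m crank '[[0,0,-40,0,40],[0,0,-100,0,40],[0,0,-160,0,40],[0,0,-220,0,40],[0,0,-270,0,40],[0,0,-290,0,40],[0,0,-290,0,40]]' 50; python3 go.py .58 .097 .3 179.2
```

```text
t: 9.72
position: [0.5936, -0.1743, 0.0048]
eef_rot: [0.144, 0.99, -0.0, 0.001]
ft_force: [0.0, -0.7, -0.3]
width: 0.995
finger_force: 0.0
t: 10.48
position: [0.5934, -0.1742, 0.0047]
eef_rot: [0.145, 0.99, -0.0, 0.0]
ft_force: [-3.6, 1.3, 9.8]
width: 0.695
finger_force: 51.7
t: 11.35
position: [0.5934, -0.1742, 0.2952]
eef_rot: [0.145, 0.989, -0.0, 0.001]
ft_force: [0.4, -0.4, -2.2]
width: 0.691
finger_force: 55.4
[ 90.4 256.1  -5.2] -15.8 [ 0.5934 -0.1742  0.2952] 163.4 -96.9 [ 0.4 -0.4 -2.2] 58.7 11.3
```

```bash
python3 -m crank '[[18,51,0,-3,40],[36,102,0,-6,40],[54,153,-2,-9,40],[72,204,-4,-12,40],[90,256,-5,-15.8,40],[90,256,-5,-15.8,40],[90,256,-5,-15.8,40]]' 50
cat > pl.py <<'E'
import sys
exec(open('wm.py').read())
p,M,o=tool(); held(d,k,p,M)
E
python3 pl.py w5 543 97 35;  python3 go.py .5433 .097 .042 179.4
```

```text
t: 12.22
position: [0.5799, 0.0968, 0.2975]
eef_rot: [0.007, 1.0, -0.0, -0.001]
ft_force: [0.3, 0.2, -1.0]
width: 0.691
finger_force: 55.3
(280, 142) (array([542.9,  97.1]), array([59.9, 79. ]), np.float32(-0.9), 35.3, 3303)
top z -10.341137123749945 x range [-39.   40.1]
x edge [-5.00000e-04  4.03171e+01] yaw deg in tool 0.03
[ 36.3   0.3 255.8] -0.3 [0.58   0.0963 0.2977] 179.1 -87.2 [-0.  -0.3 -0.8] 58.6 12.3
```

```bash
python3 -m crank '[[36.5,0.3,45,0,40],[36.5,0.3,95,0,40],[36.5,0.3,145,0,40],[36.5,0.3,190,0,40],[36.5,0.3,225,0,40],[36.5,0.3,245,0,40],[36.5,0.3,253,0,40],[36.5,0.3,256,0,40],[36.5,0.3,257,0,40],[36.5,0.3,257,0,40]]' 50; python3 go.py .5433 .097 .0405 179.4
```

```text
t: 13.52
position: [0.5439, 0.0977, 0.0424]
eef_rot: [0.007, 1.0, -0.0, 0.0]
ft_force: [0.2, 0.2, -1.9]
width: 0.686
finger_force: 55.3
[ 0.6 -0.7  1.9] -0.2 [0.5439 0.0977 0.0424] 179.2 -87.0 [ 0.2  0.2 -1.9] 58.4 13.5
```

```bash
python3 -m crank '[[0.5,-0.5,1.5,0,40],[0.5,-0.5,2,0,40],[0.5,-0.5,2,0,66],[0.5,-0.5,2,0,75],[0.5,-0.5,2,0,85],[0.5,-0.5,2,0,85],[0.5,-0.5,-20,0,85],[0.5,-0.5,-70,0,85],[0.5,-0.5,-130,0,85]]' 50;  python3 -m crank '[[-10,0,-50,0,85],[-37,0,-100,0,85],[-37,0,-130,0,85],[-37,0,-130,0,85],[-37,0,-130,0,85]]' 50
python3 wm.py w6 543 97 50; python3 go.py .45 -.345 .21 150
```

```text
t: 14.65
position: [0.5425, 0.0972, 0.1726]
eef_rot: [0.007, 1.0, -0.0, -0.001]
ft_force: [1.1, 0.1, -0.2]
width: 0.992
finger_force: 0.0
t: 15.28
position: [0.5798, 0.0967, 0.3009]
eef_rot: [0.007, 1.0, -0.0, -0.001]
ft_force: [0.4, 0.6, -1.0]
width: 1.0
finger_force: 0.0
(280, 142) (array([543.5,  97.8]), array([60. , 79.3]), np.float32(-0.9), 50.3, 3486)
[ 123.3 -443.5   90.9] 29.2 [0.5797 0.0968 0.3006] 179.2 -87.2 [-0.4 -0.4 -0.3] 84.5 15.3
```

Two are stacked well. On to cartridge 3.

```bash
python3 -m crank '[[15,-55,0,3,85],[30,-110,0,6,85],[45,-165,0,9,85],[60,-220,10,13,85],[76,-275,25,17,85],[92,-330,40,21,85],[108,-385,60,25,85],[123,-443,91,29,85],[123,-443,91,29,85],[123,-443,91,29,85]]' 50
python3 wm.py w7 425 -342 15; python3 go.py .425 -.342 .006 150
```

```text
t: 16.58
position: [0.4505, -0.3442, 0.2103]
eef_rot: [0.257, 0.966, 0.0, -0.001]
ft_force: [0.6, 0.0, -0.4]
width: 0.996
finger_force: 0.0
(270, 160) (array([ 425.5, -340.6]), array([60.1, 80.1]), np.float32(-30.9), 15.3, 4527)
[ 23.4 -11.5 205. ] 0.2 [ 0.451  -0.3437  0.211 ] 150.2 -105.3 [0.3 0.5 0.3] 84.6 16.6
```

```bash
python3 -m crank '[[23.5,-9.7,60,1.1,85],[23.5,-9.7,120,1.1,85],[23.5,-9.7,170,1.1,85],[23.5,-9.7,192,1.1,85],[23.5,-9.7,200,1.1,85],[23.5,-9.7,205,1.1,85],[23.5,-9.7,205,1.1,85],[23.5,-9.7,205,1.1,85]]' 50; python3 -m crank '[[0,0,0,0,40],[0,0,0,0,40],[0,0,0,0,40],[0,0,0,0,40],[0,0,0,0,40],[0,0,0,0,40]]' 50;python3 -m crank '[[0,0,-40,0,40],[0,0,-100,0,40],[0,0,-160,0,40],[0,0,-220,0,40],[0,0,-270,0,40],[0,0,-295,0,40],[0,0,-295,0,40],[0,0,-295,0,40]]' 50; python3 go.py .58 .097 .3 179.2
```

```text
t: 17.62
position: [0.4259, -0.3415, 0.0067]
eef_rot: [0.266, 0.964, -0.0, 0.001]
ft_force: [0.9, 0.2, -0.3]
width: 0.995
finger_force: 0.0
t: 18.38
position: [0.4257, -0.3414, 0.0068]
eef_rot: [0.267, 0.964, -0.0, 0.0]
ft_force: [-4.3, 4.0, 11.8]
width: 0.686
finger_force: 50.8
t: 19.38
position: [0.4254, -0.341, 0.2996]
eef_rot: [0.267, 0.964, 0.0, -0.001]
ft_force: [0.1, -0.2, -2.4]
width: 0.687
finger_force: 54.4
[ 9.240e+01  4.552e+02 -1.000e-01] -30.1 [ 0.4254 -0.341   0.2996] 149.1 -105.9 [ 0.1 -0.2 -2.4] 58.4 19.4
```

```bash
python3 -m crank '[[11,57,0,-4,40],[23,114,0,-8,40],[34,171,0,-12,40],[46,228,0,-16,40],[58,285,0,-20,40],[69,342,0,-24,40],[81,399,0,-28,40],[92,455,0,-30,40],[92,455,0,-30,40],[92,455,0,-30,40]]' 50; python3 pl.py w8 543 97 50;  python3 go.py .5433 .097 .058 179.4
```

```text
t: 20.62
position: [0.5801, 0.0963, 0.2995]
eef_rot: [0.008, 1.0, -0.0, -0.001]
ft_force: [-0.9, 0.4, -0.1]
width: 0.683
finger_force: 54.4
(281, 142) (array([543.4,  97.7]), array([60.1, 79.1]), np.float32(-0.9), 50.3, 3509)
top z -8.021369805828515 x range [-38.6  40.3]
x edge [2.50000e-03 4.05665e+01] yaw deg in tool -0.14
[ 36.5   0.7 242. ] -0.4 [0.5801 0.0957 0.3   ] 179.0 -87.2 [-0.9  0.1 -0.9] 58.0 20.7
```

```bash
python3 -m crank '[[36.5,0.6,45,0,40],[36.5,0.6,95,0,40],[36.5,0.6,145,0,40],[36.5,0.6,190,0,40],[36.5,0.6,220,0,40],[36.5,0.6,234,0,40],[36.5,0.6,240,0,40],[36.5,0.6,242,0,40],[36.5,0.6,242.5,0,40],[36.5,0.6,242.5,0,40]]' 50; python3 go.py .5433 .097 .0575 179.4
```

```text
t: 21.92
position: [0.5442, 0.0977, 0.0589]
eef_rot: [0.008, 1.0, -0.0, 0.0]
ft_force: [0.2, 0.5, -1.4]
width: 0.685
finger_force: 54.4
[ 0.9 -0.7  1.4] -0.3 [0.5442 0.0977 0.0589] 179.1 -86.9 [ 0.2  0.5 -1.4] 58.2 21.9
```

```bash
python3 -m crank '[[0.5,-0.5,1,0,40],[0.5,-0.5,1.5,0,40],[0.5,-0.5,1.5,0,66],[0.5,-0.5,1.5,0,75],[0.5,-0.5,1.5,0,85],[0.5,-0.5,1.5,0,85],[0.5,-0.5,-20,0,85],[0.5,-0.5,-70,0,85],[0.5,-0.5,-120,0,85]]' 50;  python3 -m crank '[[-10,0,-50,0,85],[-37,0,-100,0,85],[-37,0,-122,0,85],[-37,0,-122,0,85],[-37,0,-122,0,85]]' 50
python3 wm.py w9 543 97 65; python3 go.py .51 -.47 .21 150
```

```text
t: 23.05
position: [0.5431, 0.0971, 0.1796]
eef_rot: [0.008, 1.0, -0.0, -0.0]
ft_force: [0.3, 0.2, 0.8]
width: 0.998
finger_force: 0.0
t: 23.68
position: [0.5801, 0.0965, 0.2991]
eef_rot: [0.008, 1.0, -0.0, -0.001]
ft_force: [-0.3, -0.3, -0.7]
width: 0.993
finger_force: 0.0
(280, 143) (array([542.8,  97.6]), array([60. , 79.2]), np.float32(-1.0), 65.3, 3803)
[  60.8 -567.6   89.2] 29.1 [0.58   0.0965 0.2989] 179.1 -87.1 [-0.1 -0.9  0.6] 85.0 23.7
```

```bash
python3 -m crank '[[7,-62,0,4,85],[14,-124,0,8,85],[21,-186,0,12,85],[28,-248,10,16,85],[35,-310,25,20,85],[42,-372,40,24,85],[49,-434,60,29,85],[56,-496,80,29,85],[61,-558,89,29,85],[61,-568,89,29,85]]' 50
python3 -m crank '[[0,0,0,0,85],[0,0,0,0,85]]'
python3 wm.py w10 487 -469 15; python3 go.py .487 -.469 .006 150
```

```text
t: 24.98
position: [0.5086, -0.473, 0.2084]
eef_rot: [0.259, 0.966, 0.001, -0.002]
ft_force: [-0.3, 0.5, 0.2]
width: 1.0
finger_force: 0.0
t: 25.22
position: [0.5107, -0.4693, 0.2114]
eef_rot: [0.258, 0.966, 0.0, -0.0]
ft_force: [0.3, 0.5, -0.4]
width: 0.993
finger_force: 0.0
(269, 162) (array([ 487.4, -466.1]), array([60.1, 79.7]), np.float32(-30.0), 15.3, 4515)
[ 20.8 -11.8 205.8] 0.2 [ 0.5108 -0.4691  0.2118] 150.2 -109.1 [ 0.2 -0.2  0.3] 84.6 25.3
```

```bash
python3 -m crank '[[21.8,-9,60,0.2,85],[21.8,-9,120,0.2,85],[21.8,-9,170,0.2,85],[21.8,-9,192,0.2,85],[21.8,-9,200,0.2,85],[21.8,-9,206,0.2,85],[21.8,-9,206,0.2,85],[21.8,-9,206,0.2,85]]' 50; python3 -m crank '[[0,0,0,0,40],[0,0,0,0,40],[0,0,0,0,40],[0,0,0,0,40],[0,0,0,0,40],[0,0,0,0,40]]' 50;python3 -m crank '[[0,0,-40,0,40],[0,0,-100,0,40],[0,0,-160,0,40],[0,0,-220,0,40],[0,0,-270,0,40],[0,0,-295,0,40],[0,0,-295,0,40],[0,0,-295,0,40]]' 50; python3 go.py .58 .097 .3 179.2
```

```text
t: 26.28
position: [0.4873, -0.4676, 0.0063]
eef_rot: [0.26, 0.966, -0.0, 0.001]
ft_force: [0.4, 0.1, 0.4]
width: 1.0
finger_force: 0.0
t: 27.02
position: [0.4871, -0.4676, 0.0064]
eef_rot: [0.26, 0.966, -0.0, 0.0]
ft_force: [-3.1, 3.2, 9.8]
width: 0.691
finger_force: 52.1
t: 28.02
position: [0.4868, -0.4672, 0.2988]
eef_rot: [0.26, 0.966, 0.0, -0.001]
ft_force: [-0.3, -0.5, -1.5]
width: 0.688
finger_force: 54.4
[202.5 534.8  -0.6] -29.3 [ 0.4868 -0.4672  0.2988] 149.9 -110.2 [-0.3 -0.5 -1.5] 58.5 28.0
```

```bash
python3 -m crank '[[22,58,0,-4,40],[44,116,0,-8,40],[66,174,0,-12,40],[88,232,0,-16,40],[110,290,0,-20,40],[132,348,0,-24,40],[154,406,0,-29,40],[176,464,0,-29,40],[198,522,0,-29,40],[202,535,0,-29,40]]' 50;python3 -m crank '[[0,0,0,0,40],[0,0,0,0,40]]'; python3 pl.py w11 543 97 65;  python3 go.py .5433 .097 .0725 179.4
```

```text
t: 29.28
position: [0.5803, 0.1001, 0.2985]
eef_rot: [0.008, 1.0, 0.0, -0.001]
ft_force: [0.5, -0.6, -1.4]
width: 0.69
finger_force: 54.4
t: 29.52
position: [0.5805, 0.0954, 0.2998]
eef_rot: [0.01, 1.0, -0.0, -0.0]
ft_force: [-0.1, -0.4, -0.5]
width: 0.688
finger_force: 54.4
(281, 143) (array([543.7,  97.6]), array([59.9, 79.5]), np.float32(-1.2), 65.3, 3755)
top z -8.707508872628177 x range [-38.7  40. ]
x edge [2.30000e-03 4.02446e+01] yaw deg in tool -0.13
[ 37.2   1.  227.5] -0.6 [0.5806 0.0953 0.3   ] 178.8 -87.0 [-0.1 -0.7 -0.7] 58.5 29.6
```

```bash
python3 -m crank '[[37,1.2,45,-0.5,40],[37,1.2,95,-0.5,40],[37,1.2,145,-0.5,40],[37,1.2,185,-0.5,40],[37,1.2,210,-0.5,40],[37,1.2,222,-0.5,40],[37,1.2,227,-0.5,40],[37,1.2,228,-0.5,40],[37,1.2,228,-0.5,40],[37,1.2,228,-0.5,40]]' 50; python3 go.py .5433 .097 .072 179.4
```

```text
t: 30.82
position: [0.544, 0.0987, 0.0729]
eef_rot: [0.005, 1.0, -0.0, 0.0]
ft_force: [-0.2, 1.5, -0.9]
width: 0.684
finger_force: 54.4
[ 0.6 -1.7  0.9] -0.0 [0.544  0.0987 0.0729] 179.4 -87.1 [-0.2  1.5 -0.9] 58.1 30.8
```

```bash
python3 -m crank '[[0.5,-1,0.5,0,40],[0.5,-1,1,0,40],[0.5,-1,1,0,66],[0.5,-1,1,0,75],[0.5,-1,1,0,85],[0.5,-1,1,0,85],[0.5,-1,-20,0,85],[0.5,-1,-70,0,85],[0.5,-1,-110,0,85]]' 50;  python3 -m crank '[[-10,0,-50,0,85],[-37,0,-100,0,85],[-37,0,-115,0,85],[-37,0,-115,0,85],[-37,0,-115,0,85]]' 50
python3 wm.py w12 543 97 80; python3 -c "
from h import *
snap('scene','pics/s2.png');snap('side','pics/sd2.png')"
```

```text
t: 31.95
position: [0.5432, 0.0977, 0.1841]
eef_rot: [0.005, 1.0, -0.0, 0.0]
ft_force: [0.1, 0.4, 0.6]
width: 0.994
finger_force: 0.0
t: 32.58
position: [0.5795, 0.0973, 0.2957]
eef_rot: [0.005, 1.0, -0.0, -0.001]
ft_force: [-0.3, -0.9, -0.4]
width: 0.994
finger_force: 0.0
(280, 145) (array([543.4,  98.1]), array([60.1, 78.9]), np.float32(-0.5), 80.3, 4152)
```

View pics/sd2.png

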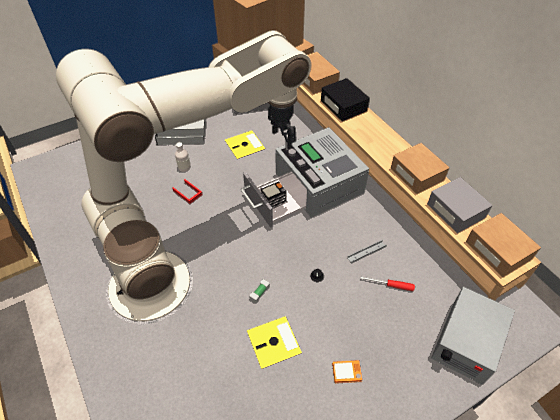

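View pics/w12.png

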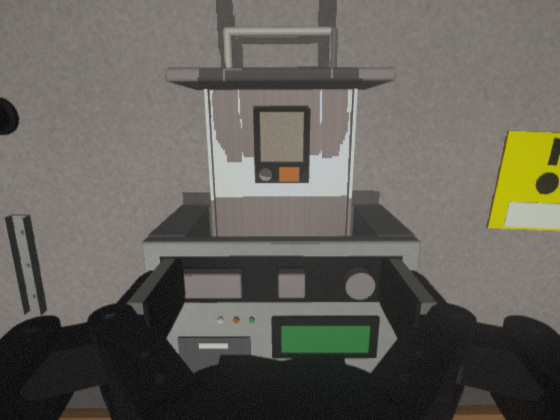

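The side picture shows all four cartridges in the pile, with only the orange one and the bystanders left on the bench. The wrist picture shows the keys: round at (360,284), square at (291,284) and bar at (215,284).

```bash
python3 - <<'E'
from m import *
im,d,k=load('pics/w12.npz'); P=cloud(d,k)
for n,u,v in(('round',360,284),('square',291,284),('bar',215,284)):
    q=P[v-4:v+5,u-4:u+5,2]; print(n,onplane(u,v,.158,k).round(4),np.median(q).round(4))
print('barpull',[onplane(u,v,.096,k).round(4) for u,v in((227,32),(332,32))])
print('face edge',[onplane(u,241,.144,k).round(4) for u in(150,280,412)])
m=(P[...,2]>.115)&(P[...,2]<.125)&(P[...,0]<.5); print('panel x range',np.percentile(P[m][:,0],[1,99]).round(4))
E
python3 go.py .40 .099 .2 179.2;python3 go.py .40 .099 .08 179.2
```

```text
round [0.6659 0.171  0.158 ] 0.1581
square [0.6651 0.1058 0.158 ] 0.1583
bar [0.6643 0.0339 0.158 ] 0.1582
barpull [array([0.4352, 0.0482, 0.096 ]), array([0.4364, 0.1469, 0.096 ])]
face edge [array([ 0.6256, -0.0285,  0.144 ]), array([0.6271, 0.0958, 0.144 ]), array([0.6285, 0.222 , 0.144 ])]
panel x range [0.4687 0.4812]
[179.6  -0.2  96.5] 0.2 [0.5797 0.0973 0.2962] 179.4 -87.4 [0.1 1.  0.3] 85.1 32.7
[ 1.794e+02 -2.000e-01  2.165e+02] 0.2 [0.5797 0.0973 0.2962] 179.4 -87.4 [0.1 1.  0.3] 85.1 32.7
```

```bash
python3 -m crank '[[50,0,20,0,0],[100,0,40,0,0],[150,0,70,0,0],[185,0,100,0,0],[185,0,150,0,0],[185,0,190,0,0],[185,0,211,0,0],[185,0,211,0,0],[185,0,211,0,0]]' 40; python3 -m crank '[[-6,0,0,0,0],[-12,0,0,0,0],[-17,0,0,0,0],[-22,0,0,0,0],[-27,0,0,0,0],[-32,0,0,0,0],[-37,0,0,0,0],[-37,0,0,0,0]]'
```

```text
t: 33.85
position: [0.3955, 0.0993, 0.0871]
eef_rot: [0.005, 1.0, -0.0, 0.0]
ft_force: [-0.3, -0.1, -0.1]
width: -0.001
finger_force: 0.0
t: 34.85
position: [0.4325, 0.0989, 0.0862]
eef_rot: [0.005, 1.0, -0.0, -0.0]
ft_force: [0.5, 0.2, -0.9]
width: 0.0
finger_force: 0.0
```

```bash
python3 -m crank '[[-7,0,0,0,0],[-15,0,0,0,0],[-23,0,0,0,0],[-31,0,0,0,0],[-39,0,0,0,0],[-47,0,0,0,0],[-55,0,0,0,0],[-63,0,0,0,0],[-71,0,0,0,0],[-78,0,0,0,0]]'; python3 -m crank '[[-7,0,0,0,0],[-14,0,0,0,0],[-20,0,0,0,0],[-26,0,0,0,0],[-32,0,0,0,0],[-36,0,0,0,0],[-36,0,0,0,0]]'
```

```text
t: 36.1
position: [0.5107, 0.098, 0.0863]
eef_rot: [0.005, 1.0, -0.0, -0.0]
ft_force: [-0.9, 0.6, -0.2]
width: -0.001
finger_force: 0.5
t: 36.98
position: [0.5464, 0.0976, 0.0863]
eef_rot: [0.005, 1.0, -0.0, 0.0]
ft_force: [-0.2, 0.1, -0.0]
width: 0.001
finger_force: 0.0
```

Run:
```python
from m import *
im,d,k=snap('scene','pics/s3.png'); 
cv2.imwrite('pics/c3.png',cv2.resize(im[210:350,200:400],None,fx=4,fy=4,interpolation=cv2.INTER_CUBIC))
```

```text
(no output)
```

View pics/c3.png

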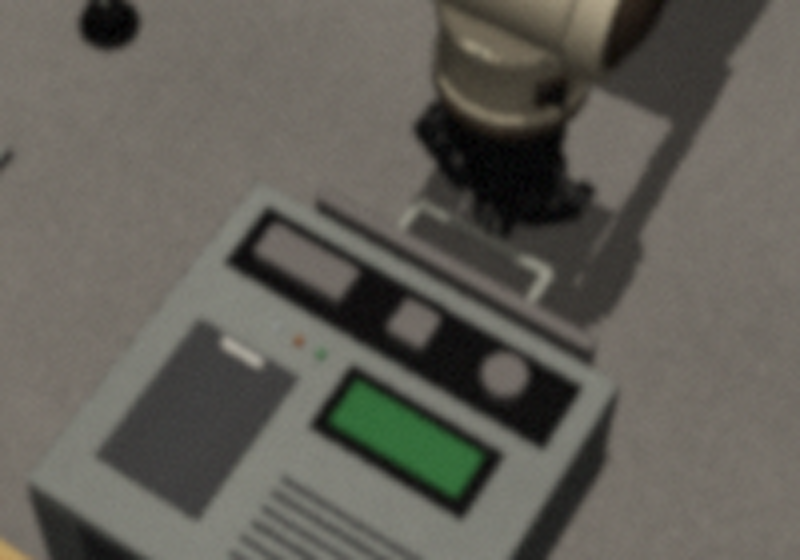

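The drawer is nearly home: a small gap remains between the panel and the face, and the fingers are behind the pull bar.

```bash
for i in 1 2 3; do python3 -m crank '[[-2,0,0,0,0],[-4,0,0,0,0],[-6,0,0,0,0],[-6,0,0,0,0]]' | egrep 'pos|ft'; done
```

```text
position: [0.5524, 0.0976, 0.0863]
ft_force: [0.2, -0.7, 0.1]
position: [0.5581, 0.0976, 0.0862]
ft_force: [-3.9, 1.3, 2.2]
position: [0.5644, 0.0974, 0.0863]
ft_force: [-0.0, 0.2, 0.1]
```

```bash
for i in 1 2 ; do python3 -m crank '[[-1,0,0,0,0],[-2,0,0,0,0],[-2,0,0,0,0]]' | egrep 'pos|ft'; done
```

```text
position: [0.5662, 0.0974, 0.0863]
ft_force: [-0.6, 0.5, 0.0]
position: [0.5669, 0.0974, 0.0861]
ft_force: [-13.5, -0.6, 6.3]
```

```bash
python3 -m crank '[[10,0,0,0,0],[30,0,0,0,0],[50,0,0,0,0],[50,0,-50,0,0],[50,0,-100,0,0],[20,20,-130,0,0],[-30,50,-130,0,0],[-80,74,-130,0,0],[-100,74,-130,0,0],[-100,74,-130,0,0]]'
python3 - <<'E'
from m import *
im,d,k=snap('scene','pics/s4.png'); 
cv2.imwrite('pics/c4.png',cv2.resize(im[210:350,200:400],None,fx=4,fy=4,interpolation=cv2.INTER_CUBIC))
E
python3 go.py .666 .1715 .168 179.2
```

```text
t: 40.52
position: [0.6695, 0.1704, 0.2151]
eef_rot: [0.005, 1.0, -0.0, -0.001]
ft_force: [0.7, 0.3, 0.3]
width: 0.0
finger_force: 0.0
[ 2.8  1.2 47.6] 0.2 [0.6688 0.1703 0.2156] 179.4 -81.5 [-0.2  0.1  0. ] -0.4 40.6
```

View pics/c4.png

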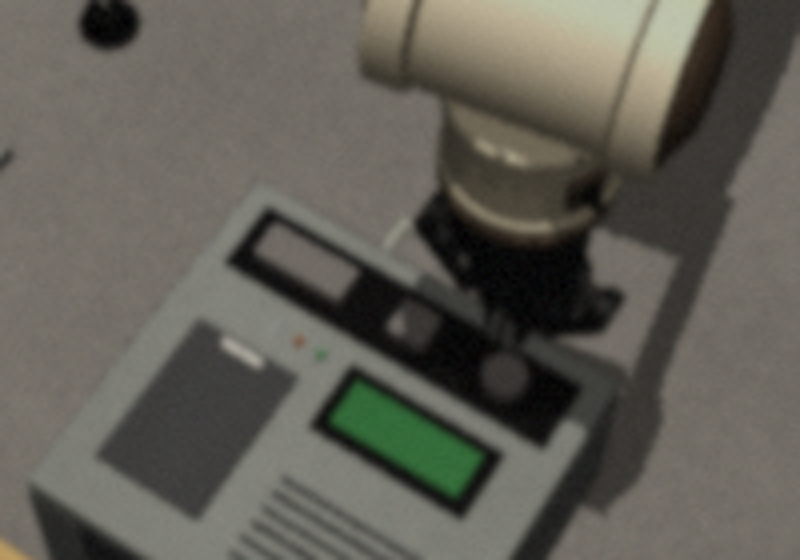

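The panel is now flush with the machine's front, so the drawer is home. Pressing the round key.

```bash
python3 -m crank '[[2.5,1.2,45,0,0],[2.5,1.2,54,0,0],[2.5,1.2,59,0,0],[2.5,1.2,63,0,0],[2.5,1.2,64.5,0,0],[2.5,1.2,64.5,0,0],[2.5,1.2,64.5,0,0]]'; python3 -m crank '[[0,0,-5,0,0],[0,0,-15,0,0],[0,0,-45,0,0],[0,-32,-45,0,0],[0,-65,-45,0,0],[0,-65,-45,0,0],[0,-65,-45,0,0]]'; python3 go.py .666 .1063 .1515 179.2
```

```text
t: 41.45
position: [0.6668, 0.1716, 0.1523]
eef_rot: [0.005, 1.0, -0.0, 0.0]
ft_force: [0.7, -0.6, 3.3]
width: -0.003
finger_force: 1.7
t: 42.32
position: [0.6658, 0.1069, 0.1971]
eef_rot: [0.005, 1.0, 0.0, 0.0]
ft_force: [-0.1, -0.2, 0.5]
width: -0.001
finger_force: 0.0
[-0.2 -0.6 45.6] 0.2 [0.6658 0.1069 0.1971] 179.4 -86.8 [-0.1 -0.2  0.5] -0.1 42.3
```

The round key's travel was marginal at about 5.5 mm, so I'll press it again, deeper.

```bash
python3 -m crank '[[0,33,0,0,0],[0,65,0,0,0],[0,65,0,0,0],[0,65,30,0,0],[0,65,38,0,0],[0,65,44,0,0],[0,65,47,0,0],[0,65,47,0,0],[0,65,47,0,0],[0,65,47,0,0]]'; python3 -m crank '[[0,0,-5,0,0],[0,0,-15,0,0],[0,0,-45,0,0],[0,-32,-45,0,0],[0,-65,-45,0,0],[0,-65,-45,0,0],[0,-65,-45,0,0]]'
```

```text
t: 43.58
position: [0.6666, 0.1715, 0.1502]
eef_rot: [0.005, 1.0, -0.0, 0.0]
ft_force: [-2.5, -1.0, 4.0]
width: 0.002
finger_force: 2.1
t: 44.45
position: [0.6659, 0.1069, 0.1951]
eef_rot: [0.005, 1.0, 0.0, 0.0]
ft_force: [-0.0, 0.1, -0.3]
width: -0.003
finger_force: 0.0
```

```bash
python3 -m crank '[[0,-0.5,28,0,0],[0,-0.5,36,0,0],[0,-0.5,42,0,0],[0,-0.5,45,0,0],[0,-0.5,45,0,0],[0,-0.5,45,0,0],[0,-0.5,45,0,0]]'; python3 -m crank '[[0,0,-5,0,0],[0,0,-15,0,0],[0,0,-45,0,0],[0,-40,-45,0,0],[0,-79,-45,0,0],[0,-79,-45,0,0],[0,-79,-45,0,0]]'
```

```text
t: 45.32
position: [0.666, 0.1062, 0.1502]
eef_rot: [0.005, 1.0, 0.0, 0.0]
ft_force: [0.7, 3.4, 3.8]
width: 0.003
finger_force: 2.1
t: 46.2
position: [0.6649, 0.0272, 0.1951]
eef_rot: [0.006, 1.0, -0.0, -0.0]
ft_force: [0.0, 0.8, 0.8]
width: 0.0
finger_force: 0.0
```

```bash
python3 -m crank '[[0,0,28,0,0],[0,0,36,0,0],[0,0,42,0,0],[0,0,45,0,0],[0,0,45,0,0],[0,0,45,0,0],[0,0,45,0,0]]'; python3 -m crank '[[0,0,-5,0,0],[0,0,-15,0,0],[0,0,-60,0,0],[50,0,-100,0,0],[100,0,-110,0,0],[100,0,-110,0,0],[100,0,-110,0,0],[100,0,-110,0,0]]'
python3 - <<'E'
from m import *
im,d,k=snap('wrist','pics/w20.png'); P=cloud(d,k)
print('panel/bar x:',[np.percentile(P[(P[...,2]>a)&(P[...,2]<b)&(P[...,0]<.64)&(P[...,0]>.5)&(abs(P[...,1]-.097)<.04)][:,0],[2,50]).round(4) for a,b in((.09,.102),(.115,.125))])
E
```

```text
t: 47.08
position: [0.6652, 0.0271, 0.1502]
eef_rot: [0.005, 1.0, -0.0, 0.0]
ft_force: [0.6, 3.9, 4.5]
width: -0.002
finger_force: 2.1
t: 48.08
position: [0.5655, 0.028, 0.2591]
eef_rot: [0.005, 1.0, -0.0, -0.001]
ft_force: [0.2, -0.6, -0.8]
width: 0.005
finger_force: 0.0
panel/bar x: [array([0.5771, 0.5821]), array([0.6148, 0.6192])]
```

View pics/w20.png

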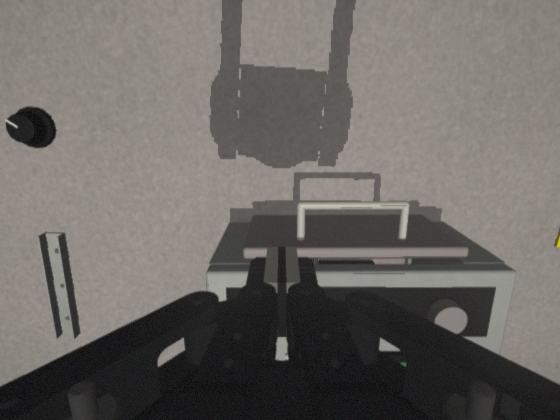

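The bar is at x = 0.582 m, 146 mm in from where it stood open, so the drawer is home. The keys are up and the robot is clear.

```bash
python3 -c "
from plant import r
print(r.job_done())"
```

```text
the job is handed in; nothing more can be done
None
```

I stacked all four cartridges found on the bench squarely on the lift plate, pushed the drawer home, pressed the round, square and bar keys in order (the round one twice, as its first press was shallow), and handed the job in; no verdict came back, and I couldn't see the pile once the drawer was shut.

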